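# Free the index pin of a sample turntable

## Robot

A 7-joint arm with a two-finger parallel gripper is mounted at the origin on the work surface. World frame = base frame: x ahead of the robot, y to its left, z up, the work surface at z = 0. Lengths are in mm, angles in rad, forces in N, time in s.
With the tool pointing down it reaches from about 400 to 875 mm from the base axis. Payload 4.4 kg.
Tool frame: the origin (TCP) lies at the very end of the fingers, on their centre line; the grasp point (between the pads) lies 19 mm behind it; z points along the fingers, y is the line along which they close (so a half turn about z gives the same grasp; the last joint's range is limited). The gripper opens to 85 mm and grips with 20 to 120 N. Pads are 22 mm wide; open, the fingers measure 114 mm over their backs; the gripper's body (76 mm by 85 mm) begins 54 mm behind the grasp point. The pads swing forward as they close: fully open they stand 13 mm farther back than shut.
Start: joints at [1.079, 0.628, 0.038, 1.517, -0.027, 0.996, -0.02], TCP at [268.51, -591.963, 231.313] pointing down, gripper open.
Joint ranges: [-3.06, 3.06], [-0.37, 2.12], [-1.25, 1.32], [0.18, 2.47], [-1.1, 4.24], [0.23, 1.98], [-2.94, 2.94]. Speed limits (rad/s): [2.57, 2.57, 3.14, 3.14, 3.14, 3.14, 3.14].

## Interface

Orientations are given as [roll, pitch, yaw] about the fixed x, y, z axes, in that order (R = Rz(yaw) Ry(pitch) Rx(roll)).
In Python, from cell import monitor, viewer, workorder gives the robot as it stands.
- The arm moves only by the tool arm_command, never from a script. Its argument "series" is one flat list of numbers, 5 for each row, row after row: the opening in per cent of the stroke, from 0 (shut) to 100 (fully open), then the shift along the tool's x, y, z in cm, then the turn about the tool's z in degrees. In form: [claw, x, y, z, roll, claw, x, y, z, roll, ...]. A call has exactly 5 rows; each row is the pose to reach, as a shift and turn from the pose commanded when the call began, along the tool's axes at that moment; what a row does not reach only later rows make up. A row lasts 1/12 s, in which the tool goes at most 41.7 mm and 7.16 degrees, less where a joint would pass 70% of its speed; a pose out of reach is approached as far as the arm can. A call with a gripper value outside its range is refused whole. The fingers move at their own pace and stop on an object; the grip force is fixed at half the most. Time passes only in rows, so rows that repeat a pose let the fingers close, or fill a call up. It gives the time, the measured TCP pose, the force, the opening and the grip force at its end, in the units of the state.
- monitor.read_state(): the state, without advancing time (a new reading comes with each control period).
- viewer.get_image(name): name is "scene" or "top" or "wrist"; returns (picture, depth): 480x640x3 uint8, red, green, blue; 480x640 float32, mm along the optical axis (not along the pixel's ray), 0 where there is no reading.
- viewer.camera_model(name): a dict with "mtx" (3x3 intrinsics, pixels), "dist_coeffs" ([k1, k2, p1, p2, k3] as OpenCV has them; the pictures are not rectified), "R" (3x3) and "t" (3): a world point X has camera coordinates R X + t. Camera axes: x right, y down, z forward; pixel columns grow to the right and rows downward; lengths in mm; the calibration is good to about 2 mm. A picture is of the moment at which its call begins: read the wrist's pose just before it. camera_model takes no time and is no camera call; for the wrist camera it gives the pose at the moment of the call.
- workorder.finish_job(): hands the job in; it is judged then, once.
The state is a dict: "clock": time; "qpos": joint angles; "qd": joint speeds; "tau": joint torques, N m; "eef_pos": TCP position; "tool_rot": TCP orientation; "force": force on the tool from outside, world axes, zero at the start; "torque": the same for the moment, N m; "width": finger opening in mm; "gripper_force": force on a finger pad.
Only numpy, scipy, OpenCV 4.12 (cv2) and the standard library are available. Lean on these libraries where they do the work, as an engineer would, in place of code of your own. Each camera call takes 0.05 s, during which the arm holds its last target. There are 200 camera calls.

## Task

Get the sample turntable on the weighing bench ready to be turned by hand: first release the winged clamp knob in its centre by turning it anticlockwise (seen from above) until it clicks past its detent into the free position, and let go of it. Then grip the round pull knob of the sprung index plunger on the turntable's bracket, pull it straight up as far as it goes, and finish while still holding it there, pin clear of its hole: do not let go at the end. Do not pull the plunger before the clamp is free, and leave the two crucibles and the steel weight on the turntable standing where they are.

Things in the scene. Friction and masses are not known exactly. Their poses are not given: they have to be found in the camera images.
- turntable: Indexing sample turntable, fixed to the bench: grey round base, bare steel disc 240 mm across whose top is 50 mm above the bench, with twelve dark index holes near the rim. Origin on the bench under the disc's centre, z up; its x axis points from the centre to the plunger, which stands 105 mm out on a steel bracket arm (34 mm wide, top 78 mm above the bench) that reaches in over the rim from a post 135 to 165 mm out. The disc does not turn while the job is done.
- clamp_grip (a point): Grip point of the black clamp knob on the disc's centre axis, 97 mm above the bench. The knob is an upright wing (bar) 50 mm long, 14 mm thick and 44 mm tall (68 to 112 mm above the bench) on a round foot 50 mm across. The point turns with the knob: its x axis runs along the bar, y across its thickness, z up. A white mark lies on top of the bar's +x end.
- clamp (a joint): Angle of the clamp knob (rad), growing anticlockwise seen from above. 0 = clamped, where it starts, the bar's +x end 0.5 rad clockwise of the turntable's x axis. A sprung detent holds it there with about 0.14 N m; the resistance falls as it is turned and vanishes at 0.5 rad, past which it snaps on by itself to the free position at 1.0 rad (a firm stop), and stays there when let go. Let go before 0.5 rad it springs back to 0.
- plunger_grip (a point): Grip point on the axis of the plunger's pull knob, 18 mm above the knob's underside and 117 mm above the bench when the plunger is seated; it rises with the plunger. The pull knob is a black upright cylinder 26 mm across and 32 mm tall (99 to 131 mm above the bench when seated), above a fixed steel barrel 17 to 22 mm across that stands on the bracket arm. z up.
- plunger (a joint): Lift of the plunger (m), straight up: 0 = seated, where it starts, 0.025 = fully pulled, against its stop. The spring pulls it back down with about 6 N when seated, 14 N fully pulled; let go, it snaps back.
- pin_tip (a point): Lower end of the plunger's steel pin, 8 mm across; seated it is 12 mm below the disc's top face, fully pulled 13 mm above it.
- seat (a point): Mouth of the pin's seat hole, in the disc's top face, below the plunger.
- crucible_a_mid (a point): Centre, half-way up, of a small open white ceramic crucible, 40 mm across and 23 mm tall, standing loose on the disc; its top is 73 mm above the bench.
- crucible_b_mid (a point): The same for the second, equal crucible.
- mass_piece_center (a point): Centre, half-way up, of a plain steel weight, a cylinder 36 mm across and 22 mm tall, standing loose on the disc.

How it is judged (in metres and radians):
On the way, in this order (a step that is already met when the one before it is completed fails the run):
1. the clamp knob is turned past its detent into the free position and let go (value of joint clamp above 0.85 rad and contact force between the fingers and clamp below 0.1 N), for 0.2 s.
2. the plunger is pulled up fully (value of joint plunger above 0.02 m), for 0.3 s.
At the end, for the whole second after the job is handed in: The plunger is held by the fingers (contact over 2 N) within 5 mm of its stop (lift over 20 mm of 25, pin tip at least 7 mm above the disc) through the last second, the clamp knob rests in its free position (over 0.85 rad), and the crucibles and the weight are within 15 mm of where they stood (value of joint plunger above 0.02 m and z of pin_tip in the frame of seat above 0.007 m and contact force between the fingers and plunger above 2 N and value of joint clamp above 0.85 rad and distance of each of crucible_a_mid, crucible_b_mid, mass_piece_center from where it was at the start of the episode below 0.015 m); the arm keeps its last pose, push and grip.
It fails at once if the plunger is pulled while the clamp is not yet free (value of joint plunger above 0.006 m and value of joint clamp below 0.5 rad).
It fails at once if a crucible or the weight on the turntable is pushed away or tipped (distance of any of crucible_a_mid, crucible_b_mid, mass_piece_center from where it was at the start of the episode above 0.015 m or angle between any of crucible_a_mid, crucible_b_mid, mass_piece_center's own z axis and vertical above 0.5 rad).
It also fails if it takes over 38 s, if anything falls off the work surface, if the arm or the gripper's body presses on something with over 40 N, if the wrist force passes 120 N, or if a joint passes its speed limit or range.

## Working session

There is one attempt and no reset: what is moved stays moved. The work goes in short steps, Python scripts to look and compute and a tool call to move; the robot and the scene stay as the last step left them, time stands still between calls to the robot, and variables do not carry over. Pictures are saved under pics/ and viewed, at most 10 in all, crops included, and the job is handed in when it is done.

Besides the shell and the picture viewer there is one more tool, called after ">>>" in YAML: its name, and indented under it one key for each argument. arm_command: Moves the arm, as the interface text tells. Its arguments: {"type":"object","properties":{"series":{"type":"array","items":{"type":"number"}}},"required":["series"]}

```bash
mkdir -p pics; ls; python3 - <<'E'
from cell import monitor, viewer
import cv2,numpy as np
s=monitor.read_state(); print({k:np.round(v,3).tolist() for k,v in s.items()})
for n in ("scene","top"):
    p,d=viewer.get_image(n); cv2.imwrite(f"pics/{n}0.png",p[:,:,::-1]); np.savez(f"pics/{n}0.npz",p=p,d=d)
    m=viewer.camera_model(n); print(n,{k:np.round(v,3).tolist() for k,v in m.items()})
E
```

```text
pics
{'clock': 0.0, 'qpos': [1.079, 0.629, 0.038, 1.518, -0.027, 0.996, -0.02], 'qd': [-0.001, -0.003, 0.001, 0.0, -0.0, -0.001, 0.003], 'tau': [0.0, -56.34, 1.226, -19.344, 0.011, 0.011, 0.0], 'eef_pos': [268.24, -591.382, 230.391], 'tool_rot': [-3.14, 0.0, 0.426], 'force': [0.899, 0.055, -0.417], 'torque': [-0.004, 0.027, -0.001], 'gripper_force': 0.0, 'width': 85.544}
scene {'mtx': [[597.107, 0.0, 320.651], [0.0, 597.107, 232.701], [0.0, 0.0, 1.0]], 'dist_coeffs': [-0.001, 0.0, 0.0, 0.0, 0.0], 'R': [[0.843, 0.538, -0.004], [0.423, -0.668, -0.612], [-0.332, 0.514, -0.791]], 't': [-491.907, -169.121, 892.885]}
top {'mtx': [[485.977, 0.0, 318.356], [0.0, 485.977, 240.31], [0.0, 0.0, 1.0]], 'dist_coeffs': [-0.001, 0.0, 0.0, 0.0, 0.0], 'R': [[0.024, -0.999, 0.035], [-0.997, -0.026, -0.074], [0.075, -0.033, -0.997]], 't': [26.133, 588.508, 706.811]}
```

View pics/top0.png

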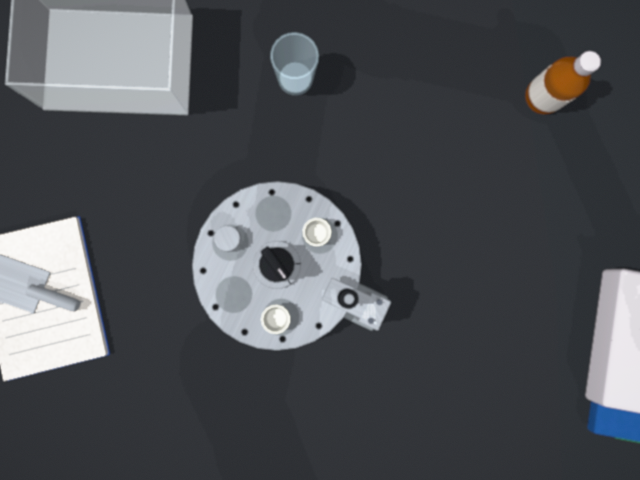

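View pics/scene0.png

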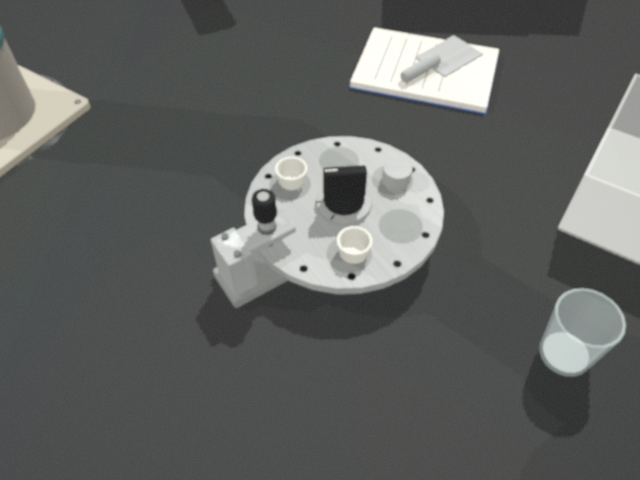

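The top view shows the disc centred near (277,265), the clamp bar with its white mark toward (283,273), and the plunger knob at (347,298). The crucibles are at (317,232) and (276,319), and the weight is at (228,239). The scene view agrees: the plunger knob is at (264,205) and the clamp wing at (344,187).

```bash
cat > h.py <<'E'
import cv2,numpy as np
from cell import monitor,viewer
from scipy.spatial.transform import Rotation as Ro
def ray(m,uv):
    n=cv2.undistortPoints(np.float64(uv).reshape(-1,1,2),m["mtx"],np.float64(m["dist_coeffs"])).reshape(-1,2)
    R=np.array(m["R"]);C=-R.T@np.array(m["t"])
    return C,np.c_[n,np.ones(len(n))]@R
def cast(m,uv,z):
    C,d=ray(m,uv); return C+d*((z-C[2])/d[:,2])[:,None]
def proj(m,X):
    return cv2.projectPoints(np.float64(X).reshape(-1,1,3),cv2.Rodrigues(np.array(m["R"]))[0],np.array(m["t"]),m["mtx"],np.float64(m["dist_coeffs"]))[0].reshape(-1,2)
def circ(P):
    A=np.c_[2*P[:,:2],np.ones(len(P))];s=np.linalg.lstsq(A,(P[:,:2]**2).sum(1),rcond=None)[0]
    return s[:2],np.sqrt(s[2]+s[:2]@s[:2])
E
python3 - <<'E'
from h import *
m=viewer.camera_model("top"); f=np.load("pics/top0.npz"); p,d=f["p"],f["d"]
m={k:np.array(v) for k,v in m.items()}
g=cv2.cvtColor(p,cv2.COLOR_RGB2GRAY)
mask=((g>90)*255).astype(np.uint8); n,l,st,c=cv2.connectedComponentsWithStats(mask)
i=l[250,230]; 
cn=max(cv2.findContours(((l==i)*255).astype(np.uint8),cv2.RETR_EXTERNAL,cv2.CHAIN_APPROX_NONE)[0],key=len).reshape(-1,2)
P=cast(m,cn,50)
for _ in range(6):
    c0,r=circ(P); P=P[abs(np.hypot(*(P[:,:2]-c0).T)-r)<max(3,0)] if _ else P[np.hypot(*(P[:,:2]-c0).T)<r+6]
print("disc",c0,r,len(P))
print("plunger top guess",cast(m,[[347,298]],131))
hsv=cv2.cvtColor(p,cv2.COLOR_RGB2HSV)
for nm,uv in(("a",(317,232)),("b",(276,319)),):
    print(nm,cast(m,[uv],73))
print("w",cast(m,[(228,239)],72))
cr=np.hstack([cv2.resize(p[y-40:y+40,x-40:x+40],None,fx=5,fy=5,interpolation=cv2.INTER_CUBIC) for x,y in((277,265),(347,298))])
cv2.imwrite("pics/crop1.png",cr[:,:,::-1])
E
```

```text
disc [549.28210573 100.63258025] 120.16855650468082 358
plunger top guess [[507.24836334   6.5781722  131.        ]]
a [[595.33387037  44.80957688  73.        ]]
b [[474.0278044   98.16425049  73.        ]]
w [[582.34774894 167.89717802  72.        ]]
```

View pics/crop1.png

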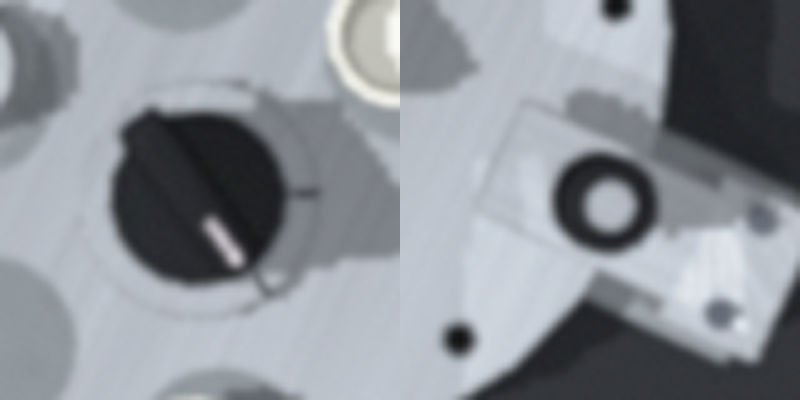

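The crops confirm the knob top at (348,298) and the bar with its white mark pointing to about −145° in world. The given geometry says −142.7°, and plunger-to-centre measures 103 mm against 105. I'm moving over the clamp.

>>> arm_command:
  series: [55,2.9,-2.75,0,0,55,5.8,-5.5,0,0,55,8.7,-8.25,0,0,55,11.6,-11,0,0,55,14.5,-13.75,0,0]

```text
clock: 0.52
eef_pos: [343.9, -404.8, 231.0]
tool_rot: [-3.141, 0.0, 0.425]
force: [1.1, 0.1, -0.8]
width: 47.0
gripper_force: 0.0
```

>>> arm_command:
  series: [55,2.9,-2.75,0,0,55,5.8,-5.5,0,0,55,8.7,-8.25,0,0,55,11.6,-11,0,0,55,14.5,-13.75,0,0]

```text
clock: 0.93
eef_pos: [419.2, -219.8, 231.2]
tool_rot: [-3.141, 0.0, 0.426]
force: [1.4, -0.6, -0.2]
width: 46.7
gripper_force: 0.0
```

>>> arm_command:
  series: [55,2.9,-2.75,0,0,55,5.8,-5.5,0,0,55,8.7,-8.25,0,0,55,11.6,-11,0,0,55,14.5,-13.75,0,0]

```text
clock: 1.35
eef_pos: [494.4, -34.7, 231.2]
tool_rot: [-3.142, 0.0, 0.426]
force: [1.6, -0.8, 0.6]
width: 47.2
gripper_force: 0.0
```

>>> arm_command:
  series: [55,2.9,-2.75,0,0,55,5.8,-5.5,0,0,55,8.7,-8.2,0,0,55,10.7,-10.2,0,-6,55,10.7,-10.2,0,-13]

```text
clock: 1.77
eef_pos: [551.0, 109.2, 231.0]
tool_rot: [-3.139, -0.005, 0.667]
force: [1.1, 1.2, 0.1]
width: 46.8
gripper_force: 0.0
```

```bash
python3 - <<'E'
from h import *
s=monitor.read_state();m=viewer.camera_model("wrist");p,d=viewer.get_image("wrist")
print(s["clock"],s["eef_pos"],s["tool_rot"],s["qpos"],s["width"])
m={k:np.array(v) for k,v in m.items()};np.savez("pics/w1.npz",p=p,d=d,**m)
cv2.imwrite("pics/w1.png",p[:,:,::-1])
print(proj(m,[[549.3,100.6,112],[507,6.6,131]]))
E
```

```text
1.7667 [550.98009677 109.24537131 231.02966494] [-3.13861887 -0.00457689  0.66727357] [-0.17660536  0.50057482 -0.09903269  1.76924794  0.05611284  0.87156776
 -1.20306919] 46.81031191923963
[[327.15810851 238.66810763]
 [394.27394735 370.2603772 ]]
```

View pics/w1.png

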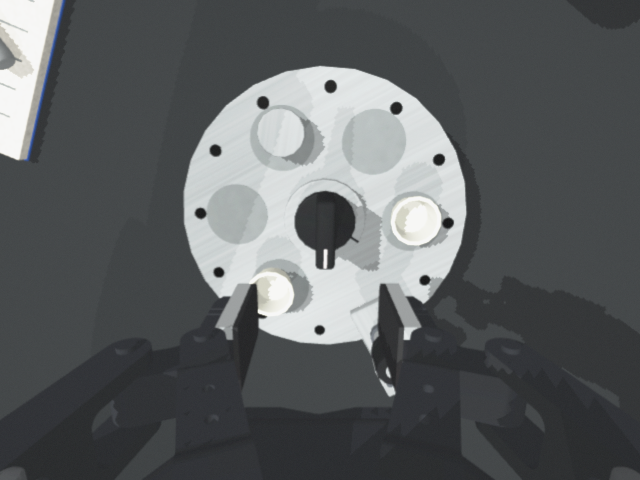

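The wrist view shows the bar upright in the image, so the tool's x is aligned with it. Its mark end is at (325,268), the foot circle is near (325,220), and the plunger knob sits behind the right finger at (385,360).

```bash
python3 - <<'E'
from h import *
f=np.load("pics/w1.npz");p=f["p"];m={k:f[k] for k in("mtx","dist_coeffs","R","t")}
g=cv2.cvtColor(p,cv2.COLOR_RGB2GRAY)
mask=((g[180:275,285:365]<75)*255).astype(np.uint8)
n,l,st,c=cv2.connectedComponentsWithStats(mask);i=l[220-180,320-285];print(st[i])
B=(l==i)
for v in (254,258,262,266,268): 
    u=np.where(B[v-180])[0]+285; print(v,u.min(),u.max(), cast(m,[[(u.min()+u.max())/2,v]],112)[0][:2])
vm=np.where(B.any(1))[0].max()+180.5;e=cast(m,[[325.5,vm]],112)[0][:2];print("end",vm,e)
a=np.radians(-142.7);print("centre",e-25*np.array([np.cos(a),np.sin(a)]))
# disc circle
w=((g>150)*255).astype(np.uint8);w[275:]=0
cn=max(cv2.findContours(w,cv2.RETR_EXTERNAL,cv2.CHAIN_APPROX_NONE)[0],key=len).reshape(-1,2);cn=cn[cn[:,1]<270]
P=cast(m,cn,50)
for k in range(5):
    c0,r=circ(P);P=P[abs(np.hypot(*(P[:,:2]-c0).T)-r)<(6,4,3,2,2)[k]]
print(c0,r,len(P)); s=monitor.read_state();print(s["eef_pos"],s["tool_rot"])
E
```

```text
[  11   11   62   77 2979]
254 317 334 [539.85833194  94.5607154 ]
258 317 333 [537.3323207   93.00089593]
262 317 333 [535.01028518  91.155558  ]
266 317 332 [532.45626583  89.57724361]Traceback (most recent call last):
  File "<stdin>", line 8, in <module>
    return umr_minimum(a, axis, None, out, keepdims, initial, where)
ValueError: zero-size array to reduction operation minimum which has no identity
```

>>> arm_command:
  series: [55,0,0,3,0,55,0,0,6,0,55,0,0,8,0,55,0,0,10,0,55,0,0,10,0]

```text
clock: 2.23
eef_pos: [546.5, 98.5, 127.6]
tool_rot: [-3.139, 0.008, 0.649]
force: [0.2, -0.7, 0.4]
width: 46.9
gripper_force: 0.0
```

>>> arm_command:
  series: [55,0.2,-0.1,2,0,55,0.2,-0.1,4,0,55,0.2,-0.1,4.8,0,55,0.2,-0.1,4.8,0,55,0.2,-0.1,4.8,0]

```text
clock: 2.65
eef_pos: [550.8, 102.0, 84.0]
tool_rot: [3.141, 0.0, 0.651]
force: [-0.3, 1.0, 0.2]
width: 47.1
gripper_force: 0.0
```

```bash
python3 - <<'E'
from h import *
s=monitor.read_state();m=viewer.camera_model("wrist");p,d=viewer.get_image("wrist")
print(s["clock"],s["eef_pos"],s["tool_rot"],s["width"])
cv2.imwrite("pics/w2.png",p[:,:,::-1])
E
```

```text
2.65 [550.82099832 101.99278807  83.96306921] [3.14121714e+00 5.41031197e-05 6.51382916e-01] 47.08039844968224
```

View pics/w2.png

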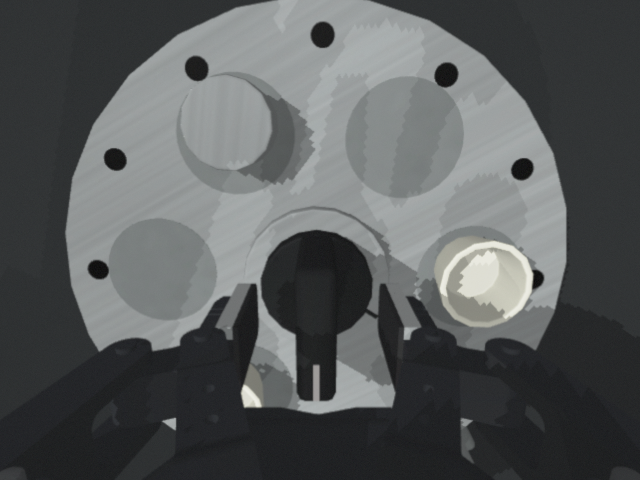

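The bar at u≈316 sits midway between the pads (256 and 382), and both crucibles stand clear. Closing.

>>> arm_command:
  series: [0,0,0,0,0,0,0,0,0,0,0,0,0,0,0,0,0,0,0,0,0,0,0,0,0]

```text
clock: 3.12
eef_pos: [551.0, 102.8, 84.5]
tool_rot: [3.141, -0.001, 0.652]
force: [-0.9, -1.4, 5.3]
width: 13.3
gripper_force: 58.8
```

>>> arm_command:
  series: [0,0,0,0,-3,0,0,0,0,-7,0,0,0,0,-12,0,0,0,0,-18,0,0,0,0,-24]

```text
clock: 3.53
eef_pos: [550.5, 103.2, 84.4]
tool_rot: [3.141, -0.001, 1.077]
force: [-2.5, 1.6, 6.8]
width: 13.3
gripper_force: 59.0
```

>>> arm_command:
  series: [0,0,0,0,-6,0,0,0,0,-12,0,0,0,0,-18,0,0,0,0,-24,0,0,0,0,-30]

```text
clock: 3.95
eef_pos: [549.8, 103.5, 84.5]
tool_rot: [-3.141, -0.001, 1.601]
force: [-5.1, 1.0, 7.5]
width: 13.1
gripper_force: 59.2
```

>>> arm_command:
  series: [0,0,0,0,-2,0,0,0,0,-3,0,0,0,0,-3,0,0,0,0,-3,0,0,0,0,-3]

```text
clock: 4.37
eef_pos: [549.7, 103.5, 84.5]
tool_rot: [-3.141, -0.001, 1.649]
force: [-3.6, 1.5, 8.3]
width: 13.2
gripper_force: 59.3
```

>>> arm_command:
  series: [30,0,0,0,0,50,0,0,0,0,55,0,0,0,0,55,0,0,0,0,55,0,0,0,0]

```text
clock: 4.78
eef_pos: [550.8, 102.2, 83.3]
tool_rot: [3.141, 0.0, 1.647]
force: [0.0, -0.1, -0.5]
width: 46.8
gripper_force: 0.0
```

```bash
python3 - <<'E'
from h import *
s=monitor.read_state();p,d=viewer.get_image("wrist")
print(s["clock"],s["eef_pos"],s["tool_rot"],s["width"],s["torque"])
cv2.imwrite("pics/w3.png",p[:,:,::-1])
E
```

```text
4.7833 [550.76078731 102.2323327   83.26516681] [3.14144186e+00 1.80257812e-04 1.64712774e+00] 46.8425906707893 [ 0.06943607 -0.04253514  0.00766595]
```

View pics/w3.png

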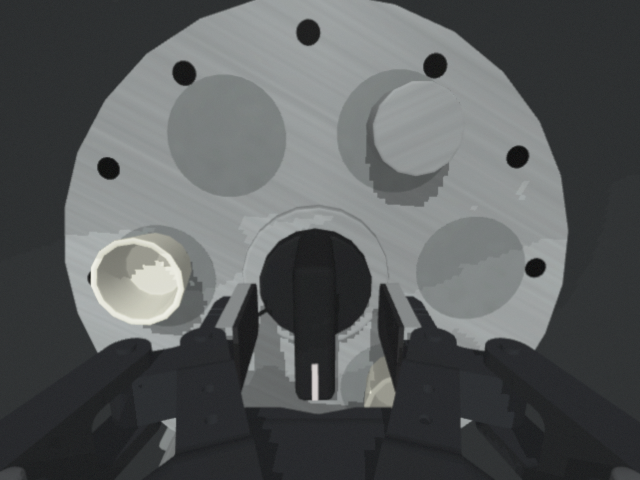

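The white mark stays aligned with the tool after release at yaw 1.647, a turn of about 1.0 rad, so the clamp is free. The crucibles and weight haven't moved. Next I lift and go over the plunger.

>>> arm_command:
  series: [55,0,0,-4,0,55,0,0,-8,0,55,-3,-1.6,-9,0,55,-6,-3.3,-9,0,55,-9.2,-5.1,-9,0]

```text
clock: 5.25
eef_pos: [507.3, 6.7, 174.5]
tool_rot: [3.138, -0.0, 1.649]
force: [0.0, -1.2, -0.4]
width: 47.1
gripper_force: 0.0
```

>>> arm_command:
  series: [55,0,0,0,0,55,0,0,0,0,55,0,0,0,0,55,0,0,0,0,55,0,0,0,0]

```text
clock: 5.67
eef_pos: [507.3, 8.3, 173.3]
tool_rot: [3.141, -0.001, 1.65]
force: [0.2, -0.7, -1.4]
width: 46.9
gripper_force: 0.0
```

```bash
python3 - <<'E'
from h import *
s=monitor.read_state();m=viewer.camera_model("wrist");p,d=viewer.get_image("wrist")
print(s["clock"],s["eef_pos"],s["tool_rot"],s["width"])
m={k:np.array(v) for k,v in m.items()};np.savez("pics/w4.npz",p=p,d=d,**m)
cv2.imwrite("pics/w4.png",p[:,:,::-1]); print(proj(m,[[507,6.6,131],[549.5,102,112]]))
E
```

```text
5.6667 [507.31712528   8.34045036 173.28896183] [ 3.14103463e+00 -8.34029624e-04  1.64966690e+00] 46.90511935182429
[[317.28887167 270.44688246]
 [419.53708732  79.4213959 ]]
```

View pics/w4.png

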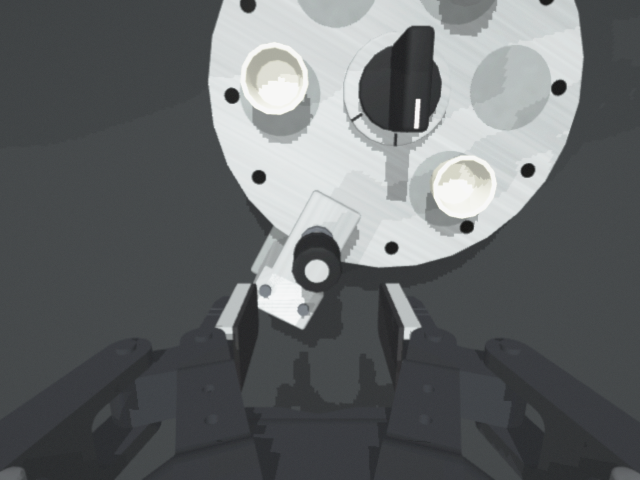

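The pull knob's top is at (317,271), exactly where predicted and centred between the pads. The clamp mark lines up with the free-position line. Descending.

>>> arm_command:
  series: [55,-0.15,0,3,0,55,-0.15,0,5,0,55,-0.15,0,6.5,0,55,-0.15,0,7.5,0,55,-0.15,0,7.5,0]

```text
clock: 6.13
eef_pos: [505.8, 6.0, 96.5]
tool_rot: [-3.138, -0.0, 1.649]
force: [-0.5, -0.9, -0.2]
width: 47.2
gripper_force: 0.0
```

>>> arm_command:
  series: [0,0,0,0,0,0,0,0,0,0,0,0,0,0,0,0,0,0,0,0,0,0,0,0,0]

```text
clock: 6.55
eef_pos: [507.0, 5.8, 99.1]
tool_rot: [3.141, -0.0, 1.648]
force: [-3.5, 2.0, 5.2]
width: 24.3
gripper_force: 59.4
```

>>> arm_command:
  series: [0,0,0,-0.5,0,0,0,0,-1,0,0,0,0,-1.5,0,0,0,0,-2,0,0,0,0,-2.4,0]

```text
clock: 6.97
eef_pos: [506.9, 5.8, 122.4]
tool_rot: [3.142, -0.001, 1.648]
force: [1.8, 3.5, -14.2]
width: 24.1
gripper_force: 59.5
```

>>> arm_command:
  series: [0,0,0,-0.1,0,0,0,0,-0.2,0,0,0,0,-0.2,0,0,0,0,-0.2,0,0,0,0,-0.2,0]

```text
clock: 7.38
eef_pos: [506.9, 5.7, 124.1]
tool_rot: [-3.142, -0.001, 1.648]
force: [1.9, 4.6, -13.9]
width: 24.4
gripper_force: 60.0
```

>>> arm_command:
  series: [0,0,0,-0.1,0,0,0,0,-0.2,0,0,0,0,-0.2,0,0,0,0,-0.2,0,0,0,0,-0.2,0]

```text
clock: 7.8
eef_pos: [506.9, 5.8, 124.4]
tool_rot: [-3.141, -0.002, 1.648]
force: [5.5, 5.5, -31.8]
width: 24.5
gripper_force: 61.4
```

```bash
python3 - <<'E'
from h import *
s=monitor.read_state();p,d=viewer.get_image("scene")
print(s["clock"],s["eef_pos"],s["force"],s["width"])
m=viewer.camera_model("scene");m={k:np.array(v) for k,v in m.items()}
print(proj(m,[[507,6.6,z] for z in(99,124,131,156)]))
cv2.imwrite("pics/s5.png",cv2.resize(p[110:310,170:430],None,fx=3,fy=3,interpolation=cv2.INTER_CUBIC)[:,:,::-1])
E
```

```text
7.8 [506.87838906   5.7965436  124.43204975] [  5.51691114   5.45658168 -31.81121483] 24.456816866590756
[[264.28867131 214.58705516]
 [262.41868105 199.50908014]
 [261.87387865 195.11618093]
 [259.84678496 178.77079554]]
```

View pics/s5.png

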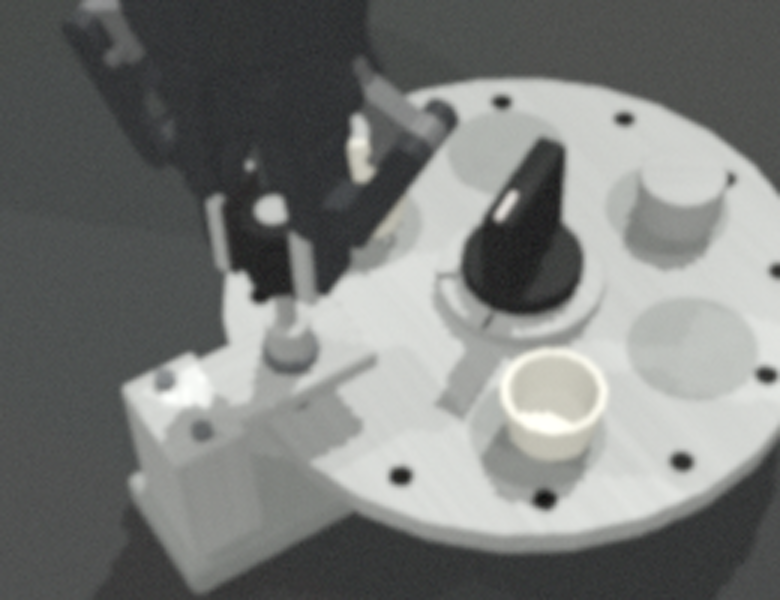

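The knob has risen: its top is at crop (270,210), which is scene pixel (260,180) and matches the full-lift prediction. The shaft is exposed, and the jump in force shows it is on its stop. I'll ease off slightly to lower the slip load, then hand in.

>>> arm_command:
  series: [0,0,0,0.15,0,0,0,0,0.15,0,0,0,0,0.15,0,0,0,0,0.15,0,0,0,0,0.15,0]

```text
clock: 8.27
eef_pos: [506.9, 5.7, 124.3]
tool_rot: [-3.141, -0.001, 1.648]
force: [3.4, 4.6, -17.9]
width: 24.3
gripper_force: 63.1
```

```bash
python3 - <<'E'
from cell import monitor,workorder
s=monitor.read_state();print(s["eef_pos"],s["force"],s["gripper_force"])
if s["eef_pos"][2]>122: print(workorder.finish_job())
E
```

```text
[506.91709045   5.72077853 124.31353198] [  3.37466369   4.58045211 -17.93489566] 63.09848427772522
the job is handed in; nothing more can be done
None
```

The job is handed in at about 8.3 s: the clamp was turned about 1.0 rad to its free position and let go, the plunger is held up at its stop, and the crucibles and weight looked undisturbed (the hand-in returned no verdict).

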